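Return a power bank through the sprung flap of a charging station

ROBOT

A 6-joint arm with a two-finger parallel gripper is mounted at the origin on the work surface. World frame = base frame: x ahead of the robot, y to its left, z up, the work surface at z = 0. Lengths are in m, angles in rad, forces in N, time in s.
With the tool pointing down it reaches from about 0.375 to 0.975 m from the base axis. Payload 3.8 kg.
Tool frame: the origin (TCP) lies midway between the tips of the shut fingers; the grasp point (between the pads) lies 19 mm behind it; z points along the fingers, y is the line along which they close (so a half turn about z gives the same grasp; the last joint's range is limited). The gripper opens to 85 mm and grips with 20 to 120 N. Pads are 22 mm wide; open, the fingers measure 114 mm over their backs; the gripper's body (76 mm by 85 mm) begins 54 mm behind the grasp point. The pads swing forward as they close: fully open they stand 13 mm farther back than shut.
Start: joints at [1.202, 0.264, 1.604, -0, 1.274, -0.037], TCP at [0.22, 0.638, 0.231] pointing down, gripper open.
Joint ranges: [-2.63, 2.63], [-0.94, 2.18], [0.31, 2.57], [-1.31, 4.45], [0, 2.66], [-2.55, 2.55]. Speed limits (rad/s): [2.57, 2.57, 3.14, 3.14, 3.14, 3.14].

INTERFACE

Orientations are given as a rotation vector (axis times angle).
In Python, from workcell import bot gives the robot as it stands.
- The arm moves only by the tool step_arm, never from a script. Its argument "motion" is a list of rows, each a list of 5 numbers: the finger opening in cm, from 0 to 8.54, then the shift along the tool's x, y, z in cm, then the turn about the tool's z in degrees. In form: [[claw, dx, dy, dz, twist], ...]. A call has 1 to 20 rows; each row is the pose to reach, as a shift and turn from the pose commanded when the call began, along the tool's axes at that moment; what a row does not reach only later rows make up. A row lasts 1/10 s, in which the tool goes at most 50 mm and 8.59 degrees, less where a joint would pass 70% of its speed; a pose out of reach is approached as far as the arm can. A call with a gripper value outside its range is refused whole. The fingers move at their own pace and stop on an object; "force" is the grip in N (left out, the last holds). Time passes only in rows, so rows that repeat a pose let the fingers close. It gives the time, the measured TCP pose, the force, the opening and the grip force at its end, in the units of the state.
- bot.read_state(): the state, without advancing time (a new reading comes with each control period).
- bot.read_camera(name): name is "side" or "top"; returns (picture, depth): 384x512x3 uint8, red, green, blue; 384x512 float32, m along the optical axis (not along the pixel's ray), 0 where there is no reading.
- bot.calibration(name): a dict with "mtx" (3x3 intrinsics, pixels), "origin" and "orientation" of the camera in the world. Camera axes: x right, y up, looking along -z (the intrinsics and any distortion apply to the point x, -y, -z); pixel columns grow to the right and rows downward; lengths in m; the calibration is good to about 2 mm. A picture is of the moment at which its call begins. calibration takes no time and is no camera call.
- bot.finish_job(): hands the job in; it is judged then, once.
The state is a dict: "time": time; "q": joint angles; "joint_vel": joint speeds; "joint_torque": joint torques, N m; "tool_pos": TCP position; "tcp_rot": TCP orientation; "wrist_force": force on the tool from outside, world axes, zero at the start; "torque": the same for the moment, N m; "width": opening from 0.0 (shut) to 1.0 (fully open); "grip_force": force on a finger pad.
Only numpy, scipy, OpenCV 4.12 (cv2) and the standard library are available. Lean on these libraries where they do the work, as an engineer would, in place of code of your own. Each camera call takes 0.05 s, during which the arm holds its last target. There are 200 camera calls.

TASK

Put the power bank back into the charging station: lower it upright, contact end first, through the sprung flaps of the live bay, then push it slowly and gently on down, feeling for the stop, until it sits fully home on the charging contacts. Take the fingers out so that both flaps close over it. Do not press hard on the contacts, the flaps or the station, and leave the other things on the desk alone.

Things in the scene. Friction and masses are not known exactly. Their poses are not given: they have to be found in the camera images.
- bank: the power bank: a flat rounded block, white with a grey top end, 30 mm thick (its x) x 65 mm wide (its y) x 110 mm tall (its z), about 0.36 kg, standing upright on the desk on its contact end. Origin: centre of its underside (the contact end); z points up along it. Either broad face may face either way in the bay
- station: the charging station: a white box fixed to the desk, 150 mm (its x) x 116 mm (its y) x 160 mm high, flat top. Origin: centre of its underside, z up; its front with the dark display window faces its own -x. In the top, nearer the front, is the one live bay, closed by two sprung flaps and edged in dark trim; behind it a flat screwed blank plate, which does not open
- bay_mouth (a point): centre of the bay's mouth, level with the station's top (160 mm above the desk, 30 mm in front of the station's centre); axes as the station's. The mouth is 44 mm (x) by 72 mm (y), straight down to 30 mm below the top. A bank fully home has its top end somewhere between 28 and 44 mm below the station's top, so the shut fingers must follow it that far in
- bay_guide (a point): centre of the guide's upper end, 42 mm below the station's top: the mouth funnels from 30 to 42 mm depth to an upright guide of 33 mm (x) by 68 mm (y), which takes the bank's thickness along x. From 60 mm depth two bowed springs (strongest at 76 mm) press on its narrow edges: the bank stays where it is let go; pushing it down takes roughly 2 to 12 N
- flap_front (a joint): the front leaf of the sprung flap, hinged on the mouth's front edge 3 mm below the top, 21.5 x 70 mm, 2 mm thick: 0 = closed (level), grows as it swings down into the bay, up to 1.5 rad. It springs shut by itself (1 N at its free edge closed, 2 N open) as soon as nothing is in its way; an open leaf reaches down to 25 mm below the top
- flap_rear (a joint): the rear leaf, the same, hinged on the mouth's rear edge; the two leaves meet in the middle of the mouth
- contacts (a joint): the spring-loaded contact plate at the bottom of the guide: 0 = up, 0.004 m = pressed down against its hard stop, where the bank is fully home. Pressing it down takes 1 to 2 N, less than a bank's weight, so a seated bank keeps it down. Its height differs by up to 16 mm from station to station and cannot be seen: the stop has to be felt
- tea_tin: a rectangular tea tin, 54 x 68 mm, 100 mm tall, standing on the desk; not part of the job. Origin: centre of its underside
- mug: a white mug, 76 mm across, 85 mm tall; not part of the job. Origin: centre of its underside
- books: a pile of three books, 110 x 160 mm, 66 mm high; not part of the job. Origin: centre of its underside
There are look-alikes about, which are no part of the job. Of the things that look like the bank, take the one that is farthest to the robot's left at the start. Several things have the shape of the station; the one meant has the colours described above.

How it is judged:
By the outcome, as a careful person would: the job done as asked, in the order asked, and still so for the second after the job is handed in, with the robot touching nothing.
It also fails if it takes over 58 s, if anything falls off the work surface, if the arm or the gripper's body presses on something with over 40 N, if the wrist force passes 120 N, or if a joint passes its speed limit or range.

## Working session

There is one attempt and no reset: what is moved stays moved. The work goes in short steps, Python scripts to look and compute and a tool call to move; the robot and the scene stay as the last step left them, time stands still between calls to the robot, and variables do not carry over. Pictures are saved under pics/ and viewed, at most 10 in all, crops included, and the job is handed in when it is done.

Besides the shell and the picture viewer there is one more tool, called after ">>>" as name(argument=value, ...), one argument or row to a line, values as JSON. step_arm: Moves the arm, as the interface text tells. Its arguments: {"type":"object","properties":{"motion":{"type":"array","items":{"type":"array","items":{"type":"number"}}},"force":{"type":"number"}},"required":["motion"]}

```bash
mkdir -p pics
cat > h.py <<'E'
import numpy as np, cv2
from workcell import bot
from scipy.spatial.transform import Rotation as R
def cal(n):
    c=bot.calibration(n); o=np.array(c["orientation"],float)
    M=o if o.shape==(3,3) else R.from_rotvec(o).as_matrix() if o.size==3 else None
    return np.array(c["mtx"]),np.array(c["origin"]),M,c
def cloud(n,d):
    K,o,M,_=cal(n); v,u=np.mgrid[:d.shape[0],:d.shape[1]]
    P=np.stack([(u-K[0,2])/K[0,0]*d,-(v-K[1,2])/K[1,1]*d,-d],-1)
    return P@M.T+o
E
python3 - <<'E'
from h import *
for n in("side","top"):
    p,d=bot.read_camera(n); cv2.imwrite(f"pics/{n}0.png",p[...,::-1]); np.savez(f"{n}0",p=p,d=d); print(bot.calibration(n))
print(bot.read_state())
E
```

```text
{'mtx': array([[386.12739092,   0.        , 252.02636385],
       [  0.        , 386.12739092, 193.24307936],
       [  0.        ,   0.        ,   1.        ]]), 'origin': array([ 0.4960193 , -0.85422057,  0.93534744]), 'orientation': array([ 0.79212478, -0.03435128, -0.10563984])}
{'mtx': array([[441.12238121,   0.        , 258.57639257],
       [  0.        , 441.12238121, 188.12612249],
       [  0.        ,   0.        ,   1.        ]]), 'origin': array([ 0.53402559, -0.02698223,  1.23717907]), 'orientation': array([ 0.02512532, -0.04492585, -1.58244117])}
{'time': 0.1, 'q': array([ 1.20213295e+00,  2.64697559e-01,  1.60527232e+00, -2.51387625e-05,
        1.27369396e+00, -3.69444083e-02]), 'joint_vel': array([ 1.89848167e-04,  1.85716543e-05, -1.60078071e-03, -1.18460936e-03,
        5.06196075e-04, -9.30501222e-04]), 'joint_torque': array([-2.85184924e-04, -5.16703534e+01, -3.68590450e+01, -1.29269683e-04,
        6.26693378e-03, -9.88042245e-06]), 'tool_pos': array([0.21962082, 0.63755803, 0.23005438]), 'tcp_rot': array([-0.5186005 , -3.09809209,  0.00319394]), 'wrist_force': array([ 0.2350532 ,  0.22929631, -0.83199841]), 'torque': array([ 0.03845924, -0.03753834, -0.02390129]), 'grip_force': 0.0, 'width': 0.9995228613499803}
```

View pics/top0.png

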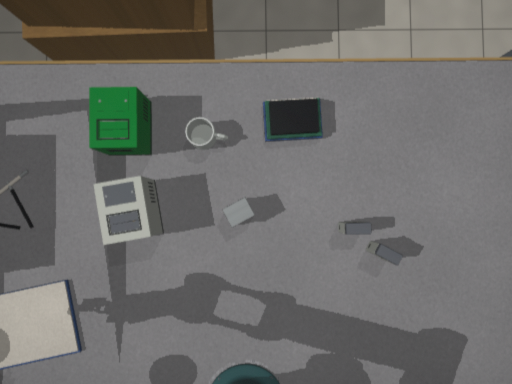

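View pics/side0.png

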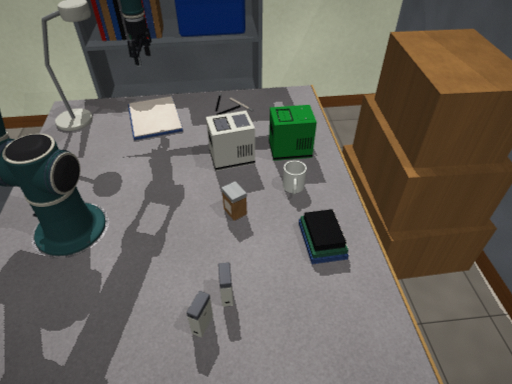

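The top view shows the robot at the bottom edge, the white station at about (122,210), and a green look-alike at (113,120). There are two banks, at (357,229) and (387,254). The left one, at (357,229), is the target. The tin is at (238,212). I'll crop in on the station and the banks.

Run:
```python
from h import *
t=cv2.imread("pics/top0.png"); s=cv2.imread("pics/side0.png")
f=lambda im,x,y,w,h:cv2.resize(im[y:y+h,x:x+w],(390,290),interpolation=cv2.INTER_CUBIC)
cv2.imwrite("pics/c1.png",np.vstack([np.hstack([f(t,82,165,94,70*1),f(s,195,100,70,52+18)]),np.hstack([f(t,330,210,80,60),f(s,170,255,94,80)])]))
z=np.load("top0.npz"); P=cloud("top",z["d"])
for n,lo,hi in(("station",.15,.17),("bank",.095,.125)):
    m=((P[...,2]>lo)&(P[...,2]<hi)&(z["d"]>0)).astype(np.uint8)
    k,l,st,c=cv2.connectedComponentsWithStats(m)
    for i in range(1,k):
        if st[i,4]<60: continue
        q=P[l==i]; r=cv2.minAreaRect((q[:,:2]*1000).astype(np.float32))
        print(n,st[i],np.median(q,0).round(4),r)
```

```text
station [  89   87   49   62 2977] [0.7599 0.3148 0.159 ] ((760.794189453125, 315.70599365234375), (151.26441955566406, 118.13921356201172), 0.2262660413980484)
station [  93  176   58   69 2991] [0.5326 0.2921 0.1591] ((532.296875, 293.1513366699219), (149.96922302246094, 118.356689453125), 9.325189590454102)
bank [ 95  91  49  61 249] [0.7273 0.258  0.1123] ((732.2271118164062, 278.5873107910156), (92.67499542236328, 188.49656677246094), 52.58216857910156)
bank [144 177  12  59 164] [0.5419 0.2362 0.1114] ((541.455810546875, 235.98089599609375), (149.27716064453125, 2.3421952724456787), 9.5859375)
bank [223 198  32  29 534] [0.5237 0.012  0.0994] ((523.545654296875, 11.574886322021484), (53.767208099365234, 67.2142105102539), 27.7554988861084)
bank [345 223  26  12 310] [ 0.4787 -0.2934  0.1092] ((477.7474670410156, -294.0799255371094), (63.99009323120117, 28.56462287902832), 89.4204330444336)
bank [375 244  28  22 312] [ 0.4118 -0.3702  0.1093] ((410.8463439941406, -371.8139343261719), (64.83069610595703, 29.971940994262695), 61.37110900878906)
```

View pics/c1.png

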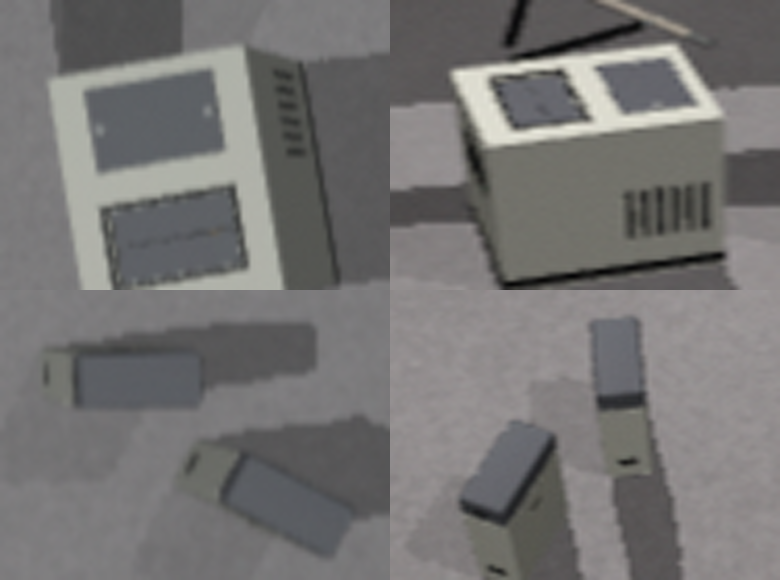

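```bash
cat >> h.py <<'E'
def to(*targets):
    s=bot.read_state(); M=R.from_rotvec(s["tcp_rot"]).as_matrix()
    yaw=np.degrees(np.arctan2(M[1,1],M[0,1]))   # closing line
    print("t",round(s["time"],2),"pos",s["tool_pos"].round(4),"yaw",round(yaw,2),"tilt",M[:2,2].round(4),"F",s["wrist_force"].round(1),"w",round(s["width"]*85.4,1))
    for x,y,z,a in targets:
        print((M.T@(np.array([x,y,z])-s["tool_pos"])*100).round(2),"twist",round(-((a-yaw+90)%180-90),1))
E
python3 - <<'E'
from h import *
z=np.load("top0.npz"); P=cloud("top",z["d"]); p=z["p"].astype(int)
# dark trim of the live bay: ray onto the 0.16 plane
K,o,M,_=cal("top")
g=p.sum(2)/3; roi=np.zeros(g.shape,bool); roi[207:238,100:148]=1
m=(roi&(g<120)&(abs(P[...,2]-.158)<.006)).astype(np.uint8)
k,l,st,c=cv2.connectedComponentsWithStats(m); i=1+st[1:,4].argmax()
q=P[l==i]; print(st[i],cv2.minAreaRect((q[:,:2]*1000).astype(np.float32)))
to((.45,.2,.25,71),(.478,-.294,.22,-.6))
E
```

```text
[106 210  36  25 660] ((503.4747619628906, 288.25537109375), (49.95421600341797, 80.87043762207031), 9.464049339294434)
t 0.1 pos [0.2196 0.6376 0.2301] yaw 70.99 tilt [-0.0007 -0.0019] F [ 0.2  0.2 -0.8] w 85.4
[-36.03 -33.87  -1.93] twist -0.0
[-54.77 -79.66   1.17] twist 71.6
```

>>> step_arm(
  motion=[
    [5.5,-36,-34,-2,36],
    [5.5,-36,-34,-2,36],
    [5.5,-36,-34,-2,36],
    [5.5,-36,-34,-2,36],
    [5.5,-36,-34,-2,36],
    [5.5,-36,-34,-2,36],
    [5.5,-36,-34,-2,36],
    [5.5,-36,-34,-2,36],
    [5.5,-36,-34,-2,36],
    [5.5,-54.8,-79.7,1.2,71.6],
    [5.5,-54.8,-79.7,1.2,71.6],
    [5.5,-54.8,-79.7,1.2,71.6],
    [5.5,-54.8,-79.7,1.2,71.6],
    [5.5,-54.8,-79.7,1.2,71.6],
    [5.5,-54.8,-79.7,1.2,71.6],
    [5.5,-54.8,-79.7,1.2,71.6],
    [5.5,-54.8,-79.7,1.2,71.6],
    [5.5,-54.8,-79.7,1.2,71.6],
    [5.5,-54.8,-79.7,1.2,71.6],
    [5.5,-54.8,-79.7,1.2,71.6],
  ],
  force=40,
)

```text
time: 2.1
tool_pos: [0.4778, -0.2967, 0.2186]
tcp_rot: [-2.235, -2.207, 0.001]
wrist_force: [1.3, 0.3, 0.8]
width: 0.644
grip_force: 0.0
```

Run:
```python
from h import *
to((.478,-.294,.22,-.6),(.478,-.294,.081,-.6))
```

```text
t 2.1 pos [ 0.4778 -0.2967  0.2186] yaw -0.71 tilt [-0.0006 -0.0001] F [1.3 0.3 0.8] w 55.0
[ 0.27  0.02 -0.14] twist -0.1
[ 0.27  0.03 13.76] twist -0.1
```

>>> step_arm(
  motion=[
    [5.5,0,0,0,0],
    [5.5,0,0,0,0],
    [5.5,0,0,3,0],
    [5.5,0,0,6,0],
    [5.5,0,0,8,0],
    [5.5,0,0,8,0],
    [5.5,0,0,8,0],
  ],
)

```text
time: 2.8
tool_pos: [0.4783, -0.2925, 0.1394]
tcp_rot: [-2.231, -2.211, -0.0]
wrist_force: [0.6, -0.3, 0.3]
width: 0.643
grip_force: 0.0
```

Run:
```python
from h import *
to((.478,-.294,.081,-.6))
p,d=bot.read_camera("side"); 
cv2.imwrite("pics/s1.png",cv2.resize(p[190:350,130:330,::-1],(750,600),interpolation=cv2.INTER_CUBIC))
```

```text
t 2.8 pos [ 0.4783 -0.2925  0.1394] yaw -0.53 tilt [-0.0006  0.0007] F [ 0.6 -0.3  0.3] w 54.9
[-0.15 -0.03  5.84] twist 0.1
```

View pics/s1.png

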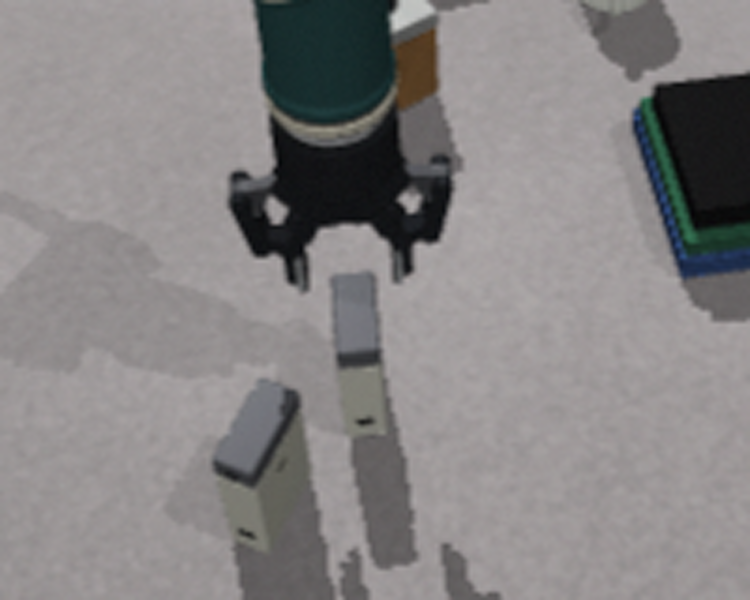

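The open fingers straddle the bank, tips at crop (300,285) and (400,275). The bank's top is between them at (355,310), and the other bank is clear. I'll descend and grip.

>>> step_arm(
  motion=[
    [5.5,-0.1,0,2,0],
    [5.5,-0.1,0,4,0],
    [5.5,-0.1,0,5.4,0],
    [5.5,-0.1,0,5.8,0],
    [5.5,-0.1,0,5.8,0],
    [2.0,-0.1,0,5.8,0],
    [2.0,-0.1,0,5.8,0],
    [2.0,-0.1,0,5.8,0],
    [2.0,-0.1,0,5.8,0],
    [2.0,-0.1,0,5.8,0],
    [2.0,-0.1,0,5.8,0],
    [2.0,-0.1,0,5.8,0],
  ],
  force=45,
)

```text
time: 4.05
tool_pos: [0.4793, -0.2955, 0.0827]
tcp_rot: [2.232, 2.208, 0.001]
wrist_force: [-0.7, 0.4, 5.2]
width: 0.345
grip_force: 46.2
```

Run:
```python
from h import *
to((.478,-.294,.081,-.6))
```

```text
t 4.05 pos [ 0.4793 -0.2955  0.0827] yaw -0.61 tilt [ 0.002  -0.0013] F [-0.7  0.4  5.2] w 29.5
[ 0.15 -0.13  0.17] twist -0.0
```

>>> step_arm(
  motion=[
    [2.0,0,0,-1,0],
    [2.0,0,0,-4,0],
    [2.0,0,0,-8,0],
    [2.0,0,0,-12,0],
    [2.0,0,0,-16,0],
    [2.0,0,0,-19,0],
    [2.0,0,0,-20.5,0],
    [2.0,0,0,-20.5,0],
    [2.0,0,0,-20.5,0],
    [2.0,0,0,-20.5,0],
  ],
)

```text
time: 5.05
tool_pos: [0.4771, -0.294, 0.2832]
tcp_rot: [-2.23, -2.206, 0.002]
wrist_force: [-1.6, -0.3, -3.6]
width: 0.347
grip_force: 45.4
```

Run:
```python
from h import *
to((.5035,.2883,.288,9.45))
```

```text
t 5.05 pos [ 0.4771 -0.294   0.2832] yaw -0.61 tilt [-0.0043  0.0029] F [-1.6 -0.3 -3.6] w 29.6
[58.25  2.02 -0.33] twist -10.1
```

>>> step_arm(
  motion=[
    [2.0,3,0.1,-0.3,-0.5],
    [2.0,7,0.3,-0.3,-1],
    [2.0,11,0.4,-0.3,-2],
    [2.0,15,0.5,-0.3,-3],
    [2.0,19,0.7,-0.3,-4],
    [2.0,23,0.8,-0.3,-5],
    [2.0,27,0.9,-0.3,-6],
    [2.0,31,1.1,-0.3,-7],
    [2.0,35,1.2,-0.3,-8],
    [2.0,39,1.4,-0.3,-9],
    [2.0,43,1.5,-0.3,-10],
    [2.0,47,1.6,-0.3,-10.1],
    [2.0,51,1.8,-0.3,-10.1],
    [2.0,54,1.9,-0.3,-10.1],
    [2.0,56.5,1.9,-0.3,-10.1],
    [2.0,57.8,2.0,-0.3,-10.1],
    [2.0,58.2,2.0,-0.3,-10.1],
    [2.0,58.2,2.0,-0.3,-10.1],
    [2.0,58.2,2.0,-0.3,-10.1],
    [2.0,58.2,2.0,-0.3,-10.1],
  ],
)

```text
time: 7.05
tool_pos: [0.5047, 0.2857, 0.2893]
tcp_rot: [2.032, 2.396, -0.001]
wrist_force: [-0.1, -0.5, -4.2]
width: 0.345
grip_force: 45.0
```

Run:
```python
from h import *
to((.5035,.2883,.273,9.45))
p,d=bot.read_camera("side"); cv2.imwrite("pics/s2.png",cv2.resize(p[40:200,150:310,::-1],(600,600),interpolation=cv2.INTER_CUBIC))
np.savez("side1",p=p,d=d)
P=cloud("side",d); g=p.astype(int).sum(2)/3
# bank: bright visible face below gripper
w=(P[...,2]>.175)&(P[...,2]<.31)&(abs(P[...,0]-.5)<.08)&(abs(P[...,1]-.27)<.08)&(d>0)
q=P[w]
for a in np.arange(.18,.3,.015):
    k=q[(q[:,2]>a)&(q[:,2]<a+.015)]
    if len(k)>5: print(a.round(3),len(k),np.percentile(k,[3,50,97],axis=0)[:,:2].round(4).tolist())
to((.5035,.2883,.273,9.45))
```

```text
t 7.05 pos [0.5047 0.2857 0.2893] yaw 9.41 tilt [-0.     -0.0004] F [-0.1 -0.5 -4.2] w 29.4
[ 0.28 -0.08  1.63] twist -0.0
0.195 9 [[0.4876, 0.2517], [0.5114, 0.2558], [0.5243, 0.3067]]
0.21 46 [[0.4884, 0.2483], [0.5069, 0.2531], [0.5255, 0.2967]]
0.225 44 [[0.4883, 0.2491], [0.5064, 0.2539], [0.5229, 0.296]]
0.24 44 [[0.4889, 0.248], [0.5038, 0.2534], [0.5239, 0.2964]]
0.255 49 [[0.4876, 0.2469], [0.5077, 0.2534], [0.5246, 0.3034]]
0.27 48 [[0.4907, 0.2479], [0.5091, 0.2544], [0.5255, 0.2853]]
0.285 54 [[0.4857, 0.2493], [0.5066, 0.2538], [0.5279, 0.2792]]
t 7.1 pos [0.5047 0.2858 0.2894] yaw 9.41 tilt [ 0.0002 -0.0002] F [-0.1  0.1 -3.6] w 29.6
[ 0.27 -0.08  1.64] twist -0.0
```

View pics/s2.png

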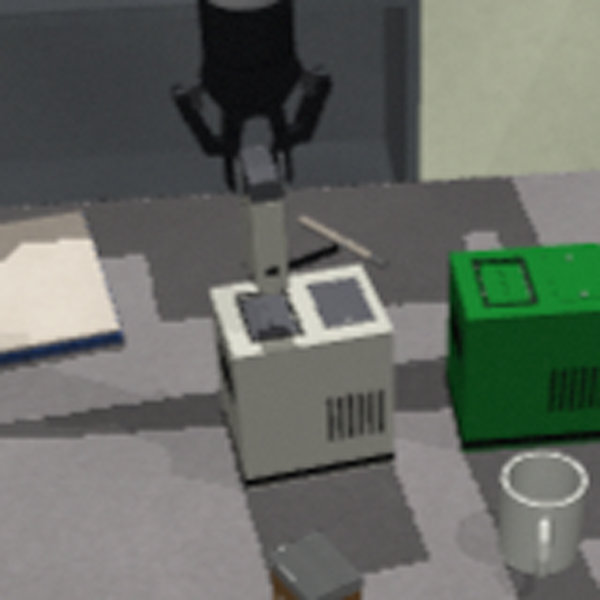

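The side view shows the bank upright, its lower end at crop (268,275), over the bay at (270,315). I'll register it relative to the station in this same view.

Run:
```python
from h import *
z=np.load("side1.npz"); P=cloud("side",z["d"]); d=z["d"]
a=np.radians(9.43); S=np.array([[np.cos(a),np.sin(a)],[-np.sin(a),np.cos(a)]])
Q=(P[...,:2]-[.5035,.2883])@S.T*1000; Z=P[...,2]*1000
pr=lambda n,m,v:print(n,m.sum(),np.percentile(v[m],[2,10,50,90,98]).round(1))
w=(abs(Q[...,1]+58)<8)&(Z>30)&(Z<150)&(abs(Q[...,0]-30)<70); pr("station wall y (-58)",w,Q[...,1])
top=(abs(Z-160)<5)&(abs(Q[...,1])<52)&(abs(Q[...,0]-30)<90); pr("top x (-45..105)",top,Q[...,0])
pr("top z",top,Z)
for lo,hi in((205,235),(235,265),(265,280)):
    b=(abs(Q[...,1]+33)<8)&(Z>lo)&(Z<hi)&(abs(Q[...,0])<22); pr("bank face y (-32.5)",b,Q[...,1]); pr("bank face x (-15..15)",b,Q[...,0])
```

```text
station wall y (-58) 1049 [-63.4 -61.8 -59.1 -56.2 -54.7]
top x (-45..105) 656 [-41.4 -30.3  35.7  91.7 103.1]
top z 656 [155.5 156.5 159.1 161.4 162.7]
bank face y (-32.5) 68 [-39.7 -38.4 -35.6 -31.7 -28.1]
bank face x (-15..15) 68 [-13.  -11.4   0.6  12.7  16.5]
bank face y (-32.5) 72 [-40.1 -39.1 -36.2 -32.9 -28.2]
bank face x (-15..15) 72 [-12.9 -11.6   1.5  13.6  15.5]
bank face y (-32.5) 38 [-39.9 -39.2 -36.6 -32.6 -30.1]
bank face x (-15..15) 38 [-12.8 -10.7   2.3  13.7  16.5]
```

>>> step_arm(
  motion=[
    [2.0,0.25,-0.1,0,0],
    [2.0,0.25,-0.1,1,0],
    [2.0,0.25,-0.1,2,0],
    [2.0,0.25,-0.1,3,0],
    [2.0,0.25,-0.1,3.8,0],
    [2.0,0.25,-0.1,3.8,0],
    [2.0,0.25,-0.1,4.3,0],
    [2.0,0.25,-0.1,4.8,0],
    [2.0,0.25,-0.1,5.2,0],
    [2.0,0.25,-0.1,5.6,0],
    [2.0,0.25,-0.1,6.0,0],
    [2.0,0.25,-0.1,6.4,0],
    [2.0,0.25,-0.1,6.8,0],
    [2.0,0.25,-0.1,6.8,0],
  ],
)

```text
time: 8.5
tool_pos: [0.5027, 0.2891, 0.2202]
tcp_rot: [-2.03, -2.397, 0.002]
wrist_force: [-0.3, 1.1, -1.5]
width: 0.346
grip_force: 45.2
```

Run:
```python
from h import *
to((.5035,.2883,.165,9.45))
```

```text
t 8.5 pos [0.5027 0.2891 0.2202] yaw 9.48 tilt [-0.0013 -0.0003] F [-0.3  1.1 -1.5] w 29.6
[-0.09  0.07  5.52] twist 0.0
```

>>> step_arm(
  motion=[
    [2.0,0,0,0.4,0],
    [2.0,0,0,0.8,0],
    [2.0,0,0,1.2,0],
    [2.0,0,0,1.6,0],
    [2.0,0,0,2.0,0],
    [2.0,0,0,2.4,0],
    [2.0,0,0,2.8,0],
    [2.0,0,0,2.8,0],
  ],
)

```text
time: 9.3
tool_pos: [0.5026, 0.289, 0.1922]
tcp_rot: [-2.03, -2.397, 0.002]
wrist_force: [0.5, 0.1, -4.8]
width: 0.341
grip_force: 44.8
```

>>> step_arm(
  motion=[
    [2.0,0,0,0.3,0],
    [2.0,0,0,0.6,0],
    [2.0,0,0,0.9,0],
    [2.0,0,0,1.2,0],
    [2.0,0,0,1.5,0],
    [2.0,0,0,1.8,0],
    [2.0,0,0,2.1,0],
    [2.0,0,0,2.4,0],
    [2.0,0,0,2.6,0],
    [2.0,0,0,2.6,0],
  ],
)

```text
time: 10.3
tool_pos: [0.5043, 0.2897, 0.1686]
tcp_rot: [2.029, 2.397, 0.004]
wrist_force: [0.9, -1.1, 3.1]
width: 0.343
grip_force: 45.9
```

Run:
```python
from h import *
to((.5035,.2883,.163,9.45))
p,d=bot.read_camera("side"); cv2.imwrite("pics/s3.png",cv2.resize(p[60:160,180:280,::-1],(600,600),interpolation=cv2.INTER_CUBIC))
```

```text
t 10.3 pos [0.5043 0.2897 0.1686] yaw 9.49 tilt [0.0026 0.0013] F [ 0.9 -1.1  3.1] w 29.3
[-0.13 -0.1   0.56] twist 0.0
```

View pics/s3.png

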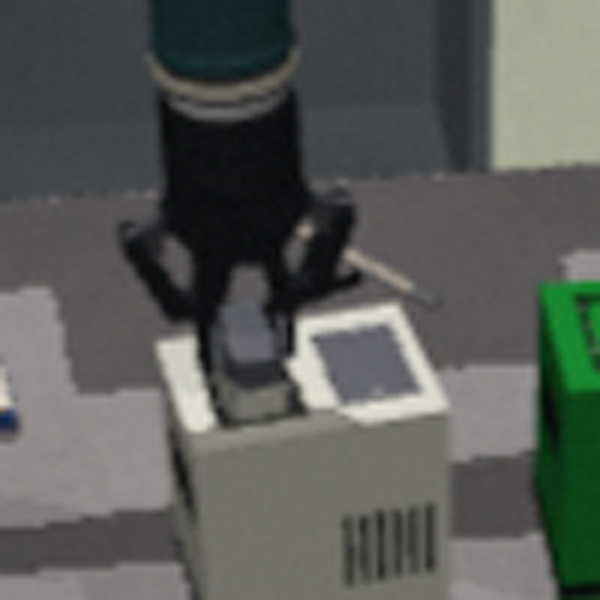

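The bank's grey end at crop (250,340) stands out of the bay and its white body goes in between the flaps. I'll lower it slightly more, release and rise.

>>> step_arm(
  motion=[
    [2.0,0,0,0.2,0],
    [2.0,0,0,0.4,0],
    [2.0,0,0,0.4,0],
    [5.0,0,0,0.4,0],
    [5.0,0,0,0.4,0],
    [5.0,0,0,0.4,0],
    [5.0,0,0,0.4,0],
    [5.0,0,0,-2,0],
    [5.0,0,0,-4,0],
    [5.0,0,0,-6,0],
    [5.0,0,0,-6,0],
    [0,0,0,-6,15],
    [0,0,0,-6,30],
    [0,0,0,-6,45],
    [0,0,0,-6,60],
    [0,0,0,-6,75],
    [0,0,0,-6,90],
    [0,0,0,-6,90],
    [0,0,0,-6,90],
    [0,0,0,-6,90],
  ],
  force=30,
)

```text
time: 12.35
tool_pos: [0.5024, 0.2889, 0.2256]
tcp_rot: [3.084, 0.594, -0.003]
wrist_force: [-0.1, 0.8, 0.2]
width: -0.002
grip_force: 0.0
```

Run:
```python
from h import *
to((.5035,.2883,.2,99.45))
p,d=bot.read_camera("side"); cv2.imwrite("pics/s4.png",cv2.resize(p[60:160,180:280,::-1],(600,600),interpolation=cv2.INTER_CUBIC))
P=cloud("side",d); w=(P[...,2]>.168)&(P[...,2]<.21)&(abs(P[...,0]-.5)<.05)&(abs(P[...,1]-.29)<.06)&(d>0)
print(np.percentile(P[w],[3,50,97],axis=0).round(4))
to((.5035,.2883,.2,99.45))
```

```text
t 12.35 pos [0.5024 0.2889 0.2256] yaw -68.21 tilt [-0.002 -0.001] F [-0.1  0.8  0.2] w -0.2
[0.08 0.09 2.56] twist 12.3
[[0.4887 0.2545 0.1694]
 [0.5059 0.2714 0.1883]
 [0.5231 0.3142 0.1921]]
t 12.4 pos [0.5025 0.2889 0.2256] yaw -68.53 tilt [-0.0019 -0.001 ] F [-0.4 -0.2 -0.1] w -0.1
[0.08 0.09 2.56] twist 12.0
```

View pics/s4.png

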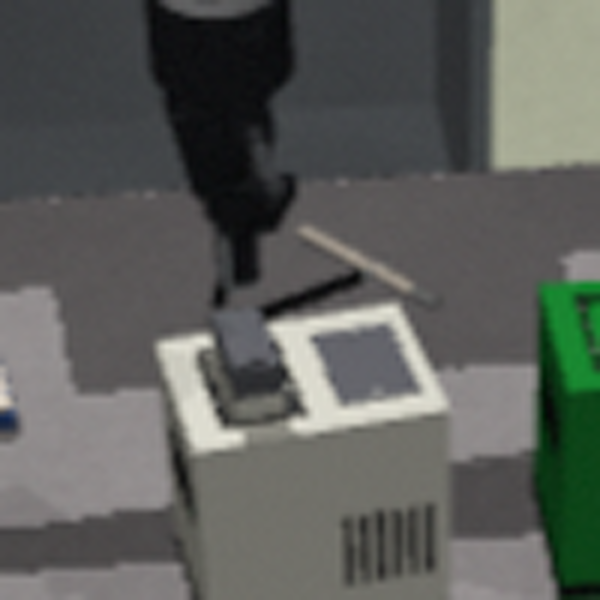

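The bank stays upright in the bay with its top at about z 0.191, crop (240,340). The shut fingers are above it. I'll finish the twist and start pushing.

>>> step_arm(
  motion=[
    [0,0.1,0.1,0,6],
    [0,0.1,0.1,0,12],
    [0,0.1,0.1,0,12],
    [0,0.1,0.1,1,12],
    [0,0.1,0.1,2,12],
    [0,0.1,0.1,2.6,12],
    [0,0.1,0.1,2.9,12],
    [0,0.1,0.1,3.1,12],
    [0,0.1,0.1,3.3,12],
    [0,0.1,0.1,3.5,12],
    [0,0.1,0.1,3.7,12],
    [0,0.1,0.1,3.9,12],
  ],
)

```text
time: 13.6
tool_pos: [0.5051, 0.289, 0.1892]
tcp_rot: [-3.129, -0.278, -0.003]
wrist_force: [0.9, -0.2, 4.0]
width: -0.002
grip_force: 1.9
```

Run:
```python
from h import *
to((.5035,.2883,.132,99.45))
```

```text
t 13.6 pos [0.5051 0.289  0.1892] yaw -79.85 tilt [0.0018 0.0008] F [ 0.9 -0.2  4. ] w -0.1
[-0.18  0.04  5.72] twist 0.7
```

>>> step_arm(
  motion=[
    [0,-0.1,0,0.2,0],
    [0,-0.1,0,0.4,0],
    [0,-0.1,0,0.6,0],
    [0,-0.1,0,0.8,0],
    [0,-0.1,0,1.0,0],
    [0,-0.1,0,1.2,0],
    [0,-0.1,0,1.4,0],
    [0,-0.1,0,1.6,0],
    [0,-0.1,0,1.8,0],
    [0,-0.1,0,2.0,0],
  ],
)

```text
time: 14.6
tool_pos: [0.5035, 0.2884, 0.1681]
tcp_rot: [3.129, 0.278, -0.0]
wrist_force: [-0.3, -0.5, 4.0]
width: -0.003
grip_force: 1.9
```

>>> step_arm(
  motion=[
    [0,0,0,0.2,0],
    [0,0,0,0.4,0],
    [0,0,0,0.6,0],
    [0,0,0,0.8,0],
    [0,0,0,1.0,0],
    [0,0,0,1.2,0],
    [0,0,0,1.4,0],
    [0,0,0,1.6,0],
  ],
)

```text
time: 15.4
tool_pos: [0.5035, 0.2885, 0.1521]
tcp_rot: [3.129, 0.278, -0.0]
wrist_force: [0.5, -0.5, 4.1]
width: 0.0
grip_force: 1.9
```

>>> step_arm(
  motion=[
    [0,0,0,0.2,0],
    [0,0,0,0.4,0],
    [0,0,0,0.6,0],
    [0,0,0,0.8,0],
    [0,0,0,1.0,0],
    [0,0,0,1.2,0],
  ],
)

```text
time: 16.0
tool_pos: [0.5035, 0.2885, 0.1401]
tcp_rot: [3.129, 0.278, -0.0]
wrist_force: [0.7, -0.7, 4.0]
width: -0.002
grip_force: 1.9
```

>>> step_arm(
  motion=[
    [0,0,0,0.1,0],
    [0,0,0,0.2,0],
    [0,0,0,0.3,0],
    [0,0,0,0.4,0],
    [0,0,0,0.5,0],
  ],
)

```text
time: 16.5
tool_pos: [0.5037, 0.2886, 0.1356]
tcp_rot: [-3.129, -0.278, -0.001]
wrist_force: [0.6, -0.4, 4.4]
width: 0.001
grip_force: 2.5
```

>>> step_arm(
  motion=[
    [0,0,0,0.1,0],
    [0,0,0,0.2,0],
    [0,0,0,0.2,0],
  ],
)

```text
time: 16.8
tool_pos: [0.5033, 0.2884, 0.133]
tcp_rot: [3.129, 0.278, -0.001]
wrist_force: [0.3, 0.9, 3.1]
width: -0.002
grip_force: 2.0
```

>>> step_arm(
  motion=[
    [0,0,0,0.05,0],
    [0,0,0,0.1,0],
    [0,0,0,0.15,0],
  ],
)

```text
time: 17.1
tool_pos: [0.5035, 0.2884, 0.1317]
tcp_rot: [3.129, 0.278, -0.0]
wrist_force: [-0.5, -0.4, 3.4]
width: -0.0
grip_force: 2.4
```

>>> step_arm(
  motion=[
    [0,0,0,0.05,0],
    [0,0,0,0.1,0],
    [0,0,0,0.15,0],
  ],
)

```text
time: 17.4
tool_pos: [0.5035, 0.2885, 0.1302]
tcp_rot: [3.129, 0.278, 0.0]
wrist_force: [-0.5, -0.1, 3.1]
width: -0.0
grip_force: 2.4
```

>>> step_arm(
  motion=[
    [0,0,0,0.05,0],
    [0,0,0,0.1,0],
    [0,0,0,0.15,0],
    [0,0,0,0.2,0],
  ],
)

```text
time: 17.8
tool_pos: [0.5035, 0.2885, 0.1282]
tcp_rot: [3.129, 0.278, -0.0]
wrist_force: [-1.4, 0.3, 3.8]
width: 0.002
grip_force: 2.4
```

>>> step_arm(
  motion=[
    [0,0,0,0.05,0],
    [0,0,0,0.1,0],
    [0,0,0,0.15,0],
  ],
)

```text
time: 18.1
tool_pos: [0.5035, 0.2885, 0.1268]
tcp_rot: [-3.129, -0.278, -0.0]
wrist_force: [-0.7, 0.2, 4.0]
width: -0.004
grip_force: 2.4
```

>>> step_arm(
  motion=[
    [0,0,0,0.05,0],
    [0,0,0,0.1,0],
    [0,0,0,0.15,0],
  ],
)

```text
time: 18.4
tool_pos: [0.5036, 0.2885, 0.1254]
tcp_rot: [3.129, 0.278, 0.0]
wrist_force: [-0.3, -0.4, 5.9]
width: 0.001
grip_force: 2.8
```

>>> step_arm(
  motion=[
    [0,0,0,0.05,0],
    [0,0,0,0.1,0],
    [0,0,0,0.15,0],
  ],
)

```text
time: 18.7
tool_pos: [0.5036, 0.2885, 0.1239]
tcp_rot: [-3.129, -0.278, -0.0]
wrist_force: [-0.1, -1.7, 5.9]
width: 0.005
grip_force: 3.0
```

>>> step_arm(
  motion=[
    [0,0,0,0.05,0],
    [0,0,0,0.1,0],
  ],
)

```text
time: 18.9
tool_pos: [0.5036, 0.2885, 0.1229]
tcp_rot: [-3.129, -0.278, -0.0]
wrist_force: [-0.3, -1.2, 5.7]
width: 0.003
grip_force: 3.1
```

>>> step_arm(
  motion=[
    [0,0,0,0.05,0],
    [0,0,0,0.05,0],
  ],
)

```text
time: 19.1
tool_pos: [0.5037, 0.2885, 0.1224]
tcp_rot: [-3.129, -0.278, -0.001]
wrist_force: [-0.5, -0.9, 5.6]
width: 0.004
grip_force: 3.0
```

>>> step_arm(
  motion=[
    [0,0,0,0.05,0],
    [0,0,0,0.05,0],
  ],
)

```text
time: 19.3
tool_pos: [0.5037, 0.2884, 0.122]
tcp_rot: [3.129, 0.278, 0.001]
wrist_force: [0.3, -1.3, 6.1]
width: 0.002
grip_force: 3.6
```

>>> step_arm(
  motion=[
    [0,0,0,0.05,0],
    [0,0,0,0.05,0],
  ],
)

```text
time: 19.5
tool_pos: [0.5037, 0.2885, 0.122]
tcp_rot: [-3.129, -0.278, -0.001]
wrist_force: [-1.6, -1.3, 7.4]
width: -0.003
grip_force: 4.5
```

>>> step_arm(
  motion=[
    [0,0,0,0.05,0],
    [0,0,0,0.05,0],
  ],
)

```text
time: 19.7
tool_pos: [0.5038, 0.2885, 0.1219]
tcp_rot: [-3.129, -0.278, -0.001]
wrist_force: [-2.2, -1.5, 9.5]
width: 0.003
grip_force: 5.6
```

>>> step_arm(
  motion=[
    [0,0,0,0.05,0],
    [0,0,0,0.05,0],
  ],
)

```text
time: 19.9
tool_pos: [0.5039, 0.2885, 0.1219]
tcp_rot: [-3.129, -0.278, -0.001]
wrist_force: [-2.9, -2.2, 12.6]
width: 0.002
grip_force: 6.7
```

The stop is reached: position holds at 0.1219 while the force rises, after 4 mm of contact travel. I'll withdraw straight up.

>>> step_arm(
  motion=[
    [0,0,0,-0.3,0],
    [0,0,0,-1,0],
    [0,0,0,-2,0],
    [0,0,0,-3,0],
    [0,0,0,-4,0],
    [0,0,0,-6,0],
    [0,0,0,-9,0],
    [0,0,0,-12,0],
    [0,0,0,-15,0],
    [0,0,0,-18,0],
    [0,0,0,-18,0],
    [0,0,0,-18,0],
    [0,0,0,-18,0],
    [0,0,0,-18,0],
  ],
)

```text
time: 21.3
tool_pos: [0.5027, 0.288, 0.2984]
tcp_rot: [3.128, 0.277, -0.004]
wrist_force: [0.3, 0.3, 0.1]
width: 0.001
grip_force: 0.0
```

Run:
```python
from h import *
to((.5035,.2883,.3,99.45))
p,d=bot.read_camera("side"); a=cv2.resize(p[70:170,180:320,::-1],(780,557),interpolation=cv2.INTER_CUBIC); cv2.imwrite("pics/s5.png",a)
P=cloud("side",d); w=(abs(P[...,0]-.5035)<.014)&(abs(P[...,1]-.2883)<.025)&(P[...,2]<.2)&(d>0)
print(w.sum(),np.percentile(P[w][:,2],[2,25,50,75,98]).round(4))
```

```text
t 21.3 pos [0.5027 0.288  0.2984] yaw -79.86 tilt [-0.0027 -0.0014] F [0.3 0.3 0.1] w 0.0
[ 0.08 -0.01 -0.16] twist 0.7
60 [0.1529 0.1554 0.1562 0.157  0.1596]
```

View pics/s5.png

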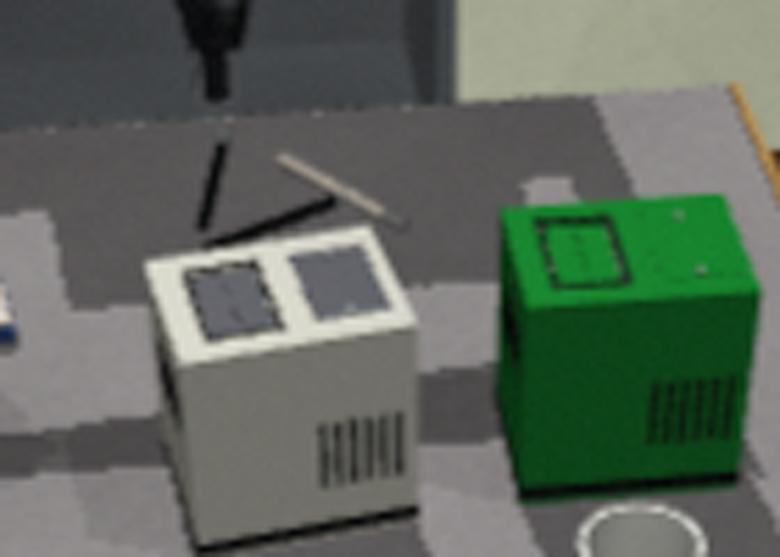

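Both flaps are closed and level (crop (235,300), depth about 3 mm below the top). The fingers are well clear.

```bash
python3 -c "
from workcell import bot
print(bot.finish_job())"
```

```text
the job is handed in; nothing more can be done
None
```

The power bank is home on the charging contacts: I felt the hard stop at 38 mm depth with a push of about 13 N. Both flaps are closed over it, the fingers are clear, and the job was handed in at about 21 s.

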